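Snap the emery sticks into the bench rail

ROBOT

A 6-joint arm with a two-finger parallel gripper is mounted at the origin on the work surface. World frame = base frame: x ahead of the robot, y to its left, z up, the work surface at z = 0. Lengths are in mm, angles in rad, forces in N, time in s.
With the tool pointing down it reaches from about 300 to 775 mm from the base axis. Payload 14.6 kg.
Tool frame: the origin (TCP) lies midway between the tips of the shut fingers; the grasp point (between the pads) lies 19 mm behind it; z points along the fingers, y is the line along which they close (so a half turn about z gives the same grasp; the last joint's range is limited). The gripper opens to 94 mm and grips with 3 to 60 N. Pads are 16 mm wide; open, the fingers measure 119 mm over their backs; the gripper's body (75 mm by 177 mm) begins 78 mm behind the grasp point.
Start: joints at [1.182, 0.3, 1.521, -0, 1.321, -0.067], TCP at [173.948, 521.758, 205.446] pointing down, gripper open.
Joint ranges: [-3.03, 3.03], [-0.79, 2.21], [0.23, 2.52], [-1.04, 4.18], [0, 3.07], [-2.55, 2.55]. Speed limits (rad/s): [2.22, 2.22, 2.57, 3.14, 3.14, 3.14].

INTERFACE

Orientations are given as [roll, pitch, yaw] about the fixed x, y, z axes, in that order (R = Rz(yaw) Ry(pitch) Rx(roll)).
In Python, from cell import manip, camera gives the robot as it stands.
- The arm moves only by the tool move_arm, never from a script. Its arguments are lists of equal length, an entry for each row: "dp": the shift along the world's x, y, z in mm, a list of three; "rotation": the turn, a rotation vector about the world's x, y, z in rad, a list of three; "hand": the opening, from 0 (shut) to 1 (fully open). A call has 1 to 10 rows; each row shifts and turns the commanded pose from where the row before left it; what a row does not reach is not made up. A row lasts 1/8 s, in which the tool goes at most 62.5 mm and 10.7 degrees, less where a joint would pass 70% of its speed; a pose out of reach is approached as far as the arm can. A call with a gripper value outside its range is refused whole. The fingers move at their own pace and stop on an object; "newtons" is the grip in N (left out, the last holds). Time passes only in rows, so rows that do not move let the fingers close. It gives the time, the measured TCP pose, the force, the opening and the grip force at its end, in the units of the state.
- manip.read_state(): the state, without advancing time (a new reading comes with each control period).
- camera(name): name is "scene" or "top" or "wrist"; returns a dict with "image" (400x640x3 uint8, red, green, blue), "fx", "fy", "cx", "cy" (pixels), "R" (3x3) and "t" (3): a world point X has camera coordinates R X + t; the wrist camera has in their place "mount" (4x4, takes a point from camera to tool coordinates, whose origin is the TCP and whose axes are the flange's). Camera axes: x right, y down, z forward; pixel columns grow to the right and rows downward; lengths in mm; the calibration is good to about 2 mm. The wrist camera is an equidistant fisheye: a pixel r from the principal point sees the ray r / f radians off the axis. A picture is of the moment at which its call begins: read the wrist's pose just before it. There is no depth.
- manip.sign_off(): hands the job in; it is judged then, once.
The state is a dict: "clock": time; "joints": joint angles; "qd": joint speeds; "effort": joint torques, N m; "eef_pos": TCP position; "eef_rot": TCP orientation; "wrist_force": force on the tool from outside, world axes, zero at the start; "moment": the same for the moment, N m; "finger_gap": finger opening in mm; "finger_force": force on a finger pad.
Only numpy, scipy, OpenCV 4.12 (cv2) and the standard library are available. Lean on these libraries where they do the work, as an engineer would, in place of code of your own. Each camera call takes 0.05 s, during which the arm holds its last target. There are 200 camera calls.

TASK

Put the two loose emery sticks back into the tool rail: the long one in the long empty place, the short one in the short empty place. Press each one sideways in under its pair of spring roller clips until both clips have snapped down behind it and it lies flat against the rail's back board. Leave the stick that is already racked, the steel block, the pliers and the dish where they are.

Things in the scene. Friction and masses are not known exactly. Their poses are not given: they have to be found in the camera images.
- rail: tool rail fixed to the bench: dark wooden board 478 mm long (y), 18 thick (x), 50 high, open side -x facing the robot; low cheeks divide it into three places: long at -y, middle (filled), short at +y. No floor: sticks lie on the bench. Two clips a place, on steel straps, all under 56 mm high. Pushing a stick in past both clips takes 8 to 15 N. Origin: centre of the underside
- long_stick_mid (a point): flat wooden stick, 32 mm wide, 18 mm thick, long edges fully rounded (9 mm radius), dark emery paper wrapped around most of it; 170 mm long, about 77 g, lying loose and flat on the bench. This point is its centre, 9 mm above the bench; y along its length, x across its width, z up
- short_stick_mid (a point): flat wooden stick, 32 mm wide, 18 mm thick, long edges fully rounded (9 mm radius), dark emery paper wrapped around most of it; 120 mm long, about 54 g, lying loose and flat on the bench. This point is its centre, 9 mm above the bench; y along its length, x across its width, z up
- long_home (a point): point on the rail where the long stick's centre must be when home; 9 mm above the bench; x into the rail, y along it, z up. The back board's face is 16 mm beyond (+x). The place is 182 mm long between two cheeks (8 mm thick, 22 mm high, reaching 20 mm to -x of this point). Its two clips are at y = +-62 mm and leave 106 mm free between them for a pusher
- short_home (a point): point on the rail where the short stick's centre must be when home; 9 mm above the bench; x into the rail, y along it, z up. The back board's face is 16 mm beyond (+x). The place is 132 mm long between two cheeks (8 mm thick, 22 mm high, reaching 20 mm to -x of this point). Its two clips are at y = +-45 mm and leave 72 mm free between them for a pusher
- mid_home (a point): the same point of the middle place, already filled by the racked stick
- racked_stick_mid (a point): centre of the stick already racked in the middle place (120 x 32 x 18 mm); leave it there
- clip_long_a (a joint): roller clip: free-turning steel roller, 16 mm diameter, 16 mm long, axis 16.5 mm to the -x side of the home point, sprung vertically; pushes down 1.5 N at rest, 2.7 N lifted. Value: lift of the roller (m): 0 at rest (underside 14 mm above bench, 4 mm below a stick's top), about 0.004 while a stick is under it, about 0.001 once snapped behind a stick that is home. Long place, -y end
- clip_long_b (a joint): roller clip: free-turning steel roller, 16 mm diameter, 16 mm long, axis 16.5 mm to the -x side of the home point, sprung vertically; pushes down 1.5 N at rest, 2.7 N lifted. Value: lift of the roller (m): 0 at rest (underside 14 mm above bench, 4 mm below a stick's top), about 0.004 while a stick is under it, about 0.001 once snapped behind a stick that is home. Long place, +y end
- clip_short_a (a joint): roller clip: free-turning steel roller, 16 mm diameter, 16 mm long, axis 16.5 mm to the -x side of the home point, sprung vertically; pushes down 1.5 N at rest, 2.7 N lifted. Value: lift of the roller (m): 0 at rest (underside 14 mm above bench, 4 mm below a stick's top), about 0.004 while a stick is under it, about 0.001 once snapped behind a stick that is home. Short place, -y end
- clip_short_b (a joint): roller clip: free-turning steel roller, 16 mm diameter, 16 mm long, axis 16.5 mm to the -x side of the home point, sprung vertically; pushes down 1.5 N at rest, 2.7 N lifted. Value: lift of the roller (m): 0 at rest (underside 14 mm above bench, 4 mm below a stick's top), about 0.004 while a stick is under it, about 0.001 once snapped behind a stick that is home. Short place, +y end
- bench_block: loose square steel block 90 x 90 x 22 mm, 1.4 kg, bystander on the left; origin under its centre
- pliers: loose pliers, about 150 x 70 x 14 mm, bystander on the right; origin near the pivot on the underside, x towards the jaws
- dish: loose small white dish, 80 mm across, 30 mm high, bystander on the right; origin under its centre
- long_stick: the long stick as a body; origin at the centre of its underside, axes as at its centre point
- short_stick: the short stick as a body; origin at the centre of its underside, axes as at its centre point
Not all that is in view belongs to the job. What is shaped like the long_stick but orange is not meant. Leave any purple look-alike of the part that bears racked_stick_mid alone.

How it is judged:
By the outcome, as a careful person would: the job done as asked, in the order asked, and still so for the second after the job is handed in, with the robot touching nothing.
It also fails if it takes over 67 s, if anything falls off the work surface, if the arm or the gripper's body presses on something with over 40 N, if the wrist force passes 120 N, or if a joint passes its speed limit or range.

## Working session

There is one attempt and no reset: what is moved stays moved. The work goes in short steps, Python scripts to look and compute and a tool call to move; the robot and the scene stay as the last step left them, time stands still between calls to the robot, and variables do not carry over. Pictures are saved under pics/ and viewed, at most 10 in all, crops included, and the job is handed in when it is done.

Besides the shell and the picture viewer there is one more tool, called after ">>>" as a command line: name --argument value ..., lists and objects as JSON in quotes. move_arm: Moves the arm, as the interface text tells. Its arguments: {"type":"object","properties":{"dp":{"type":"array","items":{"type":"array","items":{"type":"number"}}},"rotation":{"type":"array","items":{"type":"array","items":{"type":"number"}}},"hand":{"type":"array","items":{"type":"number"}},"newtons":{"type":"number"}},"required":["dp","rotation","hand"]}

```bash
mkdir -p pics; cat > h.py <<'E'
import numpy as np, cv2
from cell import manip, camera
def snap(n,name):
    c=camera(n); cv2.imwrite(f"pics/{name}.png",c["image"][:,:,::-1]); np.savez(f"pics/{name}.npz",**c); return c
def w(name,px,z):
    c=np.load(f"pics/{name}.npz"); R,t=c["R"],c["t"]; C=-R.T@t
    out=[]
    for u,v in px:
        d=R.T@np.array([(u-c["cx"])/c["fx"],(v-c["cy"])/c["fy"],1]); out.append((C+d*(z-C[2])/d[2]).round(1))
    return np.array(out)
def pix(name,P):
    c=np.load(f"pics/{name}.npz"); q=np.asarray(P)@c["R"].T+c["t"]
    return np.c_[q[:,0]/q[:,2]*c["fx"]+c["cx"],q[:,1]/q[:,2]*c["fy"]+c["cy"]].round(1)
E
python3 - <<'E'
from h import *
s=manip.read_state();print(s)
for n in("top","scene"):
    c=snap(n,n+"0");print(n,c["fx"],(-c["R"].T@c["t"]).round())
E
```

```text
{'clock': 0.0, 'joints': array([ 1.18239021e+00,  3.00500878e-01,  1.52161637e+00, -2.03058720e-05,
        1.32069468e+00, -6.65822061e-02]), 'qd': array([-8.93735764e-06, -2.10689028e-03, -2.05133667e-03,  8.82328495e-04,
       -1.46933965e-03,  6.59438611e-04]), 'effort': array([ 2.68985445e-03, -5.31819463e+01, -3.52738595e+01,  7.09132128e-02,
        2.44388322e-02, -9.86369037e-05]), 'eef_pos': array([173.85681314, 521.50620894, 204.8550693 ]), 'eef_rot': array([-3.14037477e+00, -6.14975632e-05,  2.81977374e+00]), 'wrist_force': array([-0.15346291,  0.33646622,  0.78094236]), 'moment': array([ 0.02365391,  0.03467364, -0.04417573]), 'finger_force': 0.0, 'finger_gap': 94.47027095196638}
top 447.1656192687493 [3.480e+02 1.000e+00 1.187e+03]
scene 421.4240914896507 [1104. -501.  690.]
```

View pics/top0.png

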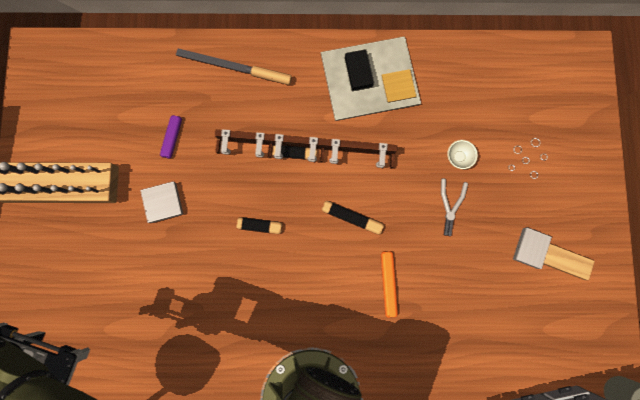

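View pics/scene0.png

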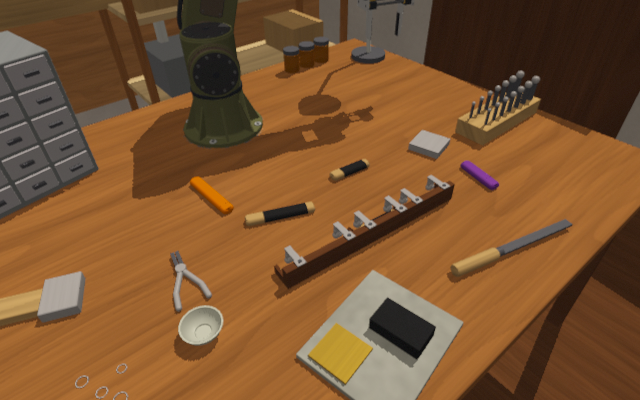

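Top view: the long stick is at (353,217) and the short one at (260,226), both black with wooden ends. The racked stick is at (293,151) and the rail runs from (216,133) to (397,152). Look-alikes are the orange stick (390,284), the purple one (171,137) and the file (234,66). I choose the two loose black sticks and check them in a crop.

```bash
python3 - <<'E'
from h import *
im=cv2.imread("pics/top0.png")[122:242,205:405]
cv2.imwrite("pics/c0.png",cv2.resize(im,None,fx=4,fy=4,interpolation=cv2.INTER_CUBIC))
E
```

```text
(no output)
```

View pics/c0.png

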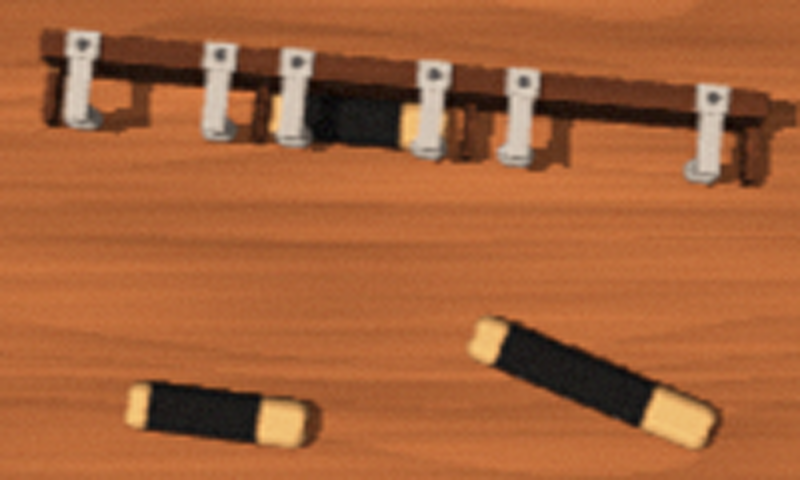

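```bash
python3 - <<'E'
from h import *
f=lambda L:[(205+(a+.5)/4-.5,122+(b+.5)/4-.5) for a,b in L]
r=w("top0",f([(42,30),(42,57),(768,92),(768,119)]),50);print(r)
c=r.mean(0);d=(r[0]+r[1]-r[2]-r[3])/2;L=np.linalg.norm(d[:2]);th=-np.arctan2(d[0],d[1]);print("rail",c,L,th)
for n,P in(("long",[(488,316),(469,350),(719,413),(699,449)]),("short",[(132,383),(126,425),(308,400),(306,446)])):
    q=w("top0",f(P),10);e=(q[0]+q[1]-q[2]-q[3])/2;print(n,q.tolist(),q.mean(0),np.linalg.norm(e),-np.arctan2(e[0],e[1]))
# segment black regions / cheeks: check by reprojecting place ends
ex=np.array([np.cos(th),np.sin(th),0]);ey=np.array([-np.sin(th),np.cos(th),0]);c[2]=0
cheeks=w("top0",f([(54,96),(262,112),(468,132),(752,156)]),22)
print("cheek y,x rel rail",[( round((p-c)@ey,1),round((p-c)@ex,1)) for p in cheeks])
scr=w("top0",f([(83,44),(220,55),(296,62),(434,74),(523,81),(713,97)]),53)
print("screws",[( round((p-c)@ey,1),round((p-c)@ex,1)) for p in scr])
E
```

```text
[[ 690.7  254.9   50. ]
 [ 672.5  254.3   50. ]
 [ 650.5 -220.4   50. ]
 [ 632.4 -220.    50. ]]
rail [661.525  17.2    50.   ] 476.4945566320774 -0.08436122169753447
long [[507.7, -38.3, 10.0], [485.0, -25.6, 10.0], [443.5, -190.6, 10.0], [419.7, -177.0, 10.0]] [ 463.975 -107.875   10.   ] 165.07872364420558 -0.40306232602894
short [[462.6, 196.8, 10.0], [434.8, 200.1, 10.0], [451.5, 80.6, 10.0], [421.2, 81.6, 10.0]] [442.525 139.775  10.   ] 117.99807201814781 -0.10485475938807727
cheek y,x rel rail [(np.float64(233.0), np.float64(-27.6)), (np.float64(93.6), np.float64(-26.3)), (np.float64(-44.5), np.float64(-28.0)), (np.float64(-234.5), np.float64(-27.8))]
screws [(np.float64(210.9), np.float64(1.2)), (np.float64(121.1), np.float64(1.7)), (np.float64(71.3), np.float64(1.3)), (np.float64(-19.2), np.float64(1.2)), (np.float64(-77.3), np.float64(1.6)), (np.float64(-201.7), np.float64(1.8))]
```

>>> move_arm --dp '[[29,-50,0],[29,-50,0],[29,-50,0],[25,-53,0],[25,-53,0],[25,-53,0],[25,-53,0],[25,-53,0],[25,-53,-10],[25,-53,-10]]' --rotation '[[0,0,-0.14],[0,0,-0.14],[0,0,-0.14],[0,0,-0.14],[0,0,-0.14],[0,0,-0.14],[0,0,-0.14],[0,0,-0.14],[0,0,-0.14],[0,0,-0.14]]' --hand '[1,1,1,1,1,1,1,1,1,1]'

```text
clock: 1.35
eef_pos: [436.4, -1.2, 185.2]
eef_rot: [3.141, -0.0, 1.415]
wrist_force: [0.6, 0.1, -0.4]
finger_gap: 93.9
finger_force: 0.0
```

>>> move_arm --dp '[[14,-53,-10],[13,-53,-10],[0,0,-5],[0,0,0]]' --rotation '[[0,0,-0.12],[0,0,-0.12],[0,0,0],[0,0,0]]' --hand '[1,1,1,1]'

```text
clock: 1.85
eef_pos: [462.5, -104.7, 159.9]
eef_rot: [-3.14, -0.0, 1.18]
wrist_force: [-0.4, 0.3, 0.3]
finger_gap: 93.8
finger_force: 0.0
```

```bash
cat >> h.py <<'E'
from scipy.spatial.transform import Rotation as Rn
def wsnap(name):
    s=manip.read_state(); c=camera("wrist"); cv2.imwrite(f"pics/{name}.png",c["image"][:,:,::-1])
    T=np.eye(4);T[:3,:3]=Rn.from_euler("xyz",s["eef_rot"]).as_matrix();T[:3,3]=s["eef_pos"]
    np.savez(f"pics/{name}.npz",T=T@c["mount"],f=c["fx"],cx=c["cx"],cy=c["cy"]); return s
def ww(name,px,z):
    c=np.load(f"pics/{name}.npz");T=c["T"];o=[]
    for u,v in px:
        a=np.array([u-c["cx"],v-c["cy"]]);r=np.hypot(*a);t=r/c["f"];d=np.r_[a/max(r,1e-9)*np.sin(t),np.cos(t)];d=T[:3,:3]@d
        o.append((T[:3,3]+d*(z-T[2,3])/d[2]).round(1))
    return np.array(o)
def wpix(name,P):
    c=np.load(f"pics/{name}.npz");q=(np.asarray(P,float)-c["T"][:3,3])@c["T"][:3,:3];h=np.hypot(q[:,0],q[:,1]);t=np.arctan2(h,q[:,2])
    return np.c_[c["cx"]+c["f"]*t*q[:,0]/h,c["cy"]+c["f"]*t*q[:,1]/h].round(1)
E
python3 - <<'E'
from h import *
s=wsnap("w1");print(s["eef_pos"],s["eef_rot"])
print(wpix("w1",[(464,-108,9),(625,-119,9)]))
E
```

```text
[ 462.49655031 -104.73646716  159.94636691] [-3.14018858e+00 -4.45356236e-05  1.18049043e+00]
[[316.3 188.3]
 [450.8 145.1]]
```

View pics/w1.png

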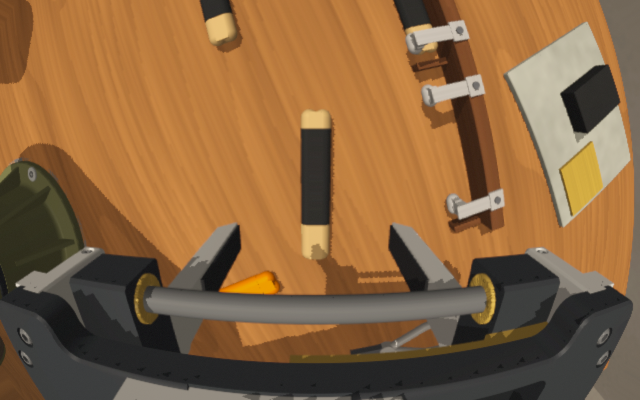

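Wrist view: the long stick runs from (315,110) to (315,259), clear of the fingers. The long place's strap screws are at (476,86) and (497,201).

```bash
python3 - <<'E'
from h import *
e=ww("w1",[(315.5,110),(315,259)],10);print(e,e.mean(0),e[0]-e[1]);d=e[0]-e[1];print(-np.arctan2(d[0],d[1]),np.linalg.norm(d))
print(ww("w1",[(302,184),(330,184)],9))
s=ww("w1",[(459,30),(476,86),(497,201)],53);print(s); d=s[1]-s[2];print(np.linalg.norm(d),-np.arctan2(d[0],d[1]))
m=(s[1]+s[2])/2; print("long_home est",m+np.array([-26.5*.9964,26.5*.0843,0]))
E
```

```text
[[ 495.4  -29.2   10. ]
 [ 430.4 -186.    10. ]] [ 462.9 -107.6   10. ] [ 65.  156.8   0. ]
-0.39297837809792024 169.73874042186128
[[ 451.3  -97.6    9. ]
 [ 479.6 -109.3    9. ]]
[[ 660.1   -2.3   53. ]
 [ 655.6  -61.3   53. ]
 [ 644.6 -185.5   53. ]]
124.68616603296455 -0.08833633634307489
long_home est [ 623.6954  -121.16605   53.     ]
```

>>> move_arm --dp '[[1,-3,-50],[0,0,-55],[0,0,-40],[0,0,-11],[0,0,0],[0,0,0],[0,0,0],[0,0,0],[0,0,0]]' --rotation '[[0,0,0],[0,0,0],[0,0,0],[0,0,0],[0,0,0],[0,0,0],[0,0,0],[0,0,0],[0,0,0]]' --hand '[1,1,1,1,0.2,0.2,0.2,0.2,0.2]' --newtons 15

```text
clock: 3.02
eef_pos: [464.0, -108.3, 4.7]
eef_rot: [3.141, -0.0, 1.18]
wrist_force: [0.3, -0.1, 0.0]
finger_gap: 47.6
finger_force: 0.0
```

>>> move_arm --dp '[[0,0,0],[0,0,0],[0,0,0],[0,0,0]]' --rotation '[[0,0,0],[0,0,0],[0,0,0],[0,0,0]]' --hand '[0.2,0.2,0.2,0.2]'

```text
clock: 3.52
eef_pos: [463.9, -108.2, 4.4]
eef_rot: [-3.141, 0.0, 1.18]
wrist_force: [-0.9, 0.0, 1.7]
finger_gap: 31.4
finger_force: 15.0
```

>>> move_arm --dp '[[0,0,15],[33,-2,0],[33,-2,0],[33,-3,0],[0,0,0],[0,0,-14],[0,0,0],[0,0,0],[0,0,0],[0,0,0]]' --rotation '[[0,0,0],[0,0,0.1],[0,0,0.1],[0,0,0.104],[0,0,0],[0,0,0],[0,0,0],[0,0,0],[0,0,0],[0,0,0]]' --hand '[0.2,0.2,0.2,0.2,0.2,0.2,0.2,0.48,0.48,0.48]'

```text
clock: 4.78
eef_pos: [563.0, -115.3, 5.7]
eef_rot: [3.141, 0.0, 1.484]
wrist_force: [0.1, -0.7, -0.1]
finger_gap: 45.1
finger_force: 0.0
```

>>> move_arm --dp '[[0,0,30],[0,0,30],[-8,1,0],[-8,1,0],[-8,1,0],[-8,1,0],[-8,0,0],[-4,0,0],[0,0,0],[0,0,0]]' --rotation '[[0,0,0],[0,0,-0.171],[0,0,-0.175],[0,0,-0.175],[0,0,-0.175],[0,0,-0.175],[0,0,-0.175],[0,0,-0.175],[0,0,-0.175],[0,0,-0.175]]' --hand '[0.6,0.64,0.64,0.64,0.64,0.64,0.64,0.64,0.64,0.64]'

```text
clock: 6.02
eef_pos: [518.9, -111.3, 65.6]
eef_rot: [3.142, -0.0, -0.093]
wrist_force: [-0.5, 0.7, -0.3]
finger_gap: 60.4
finger_force: 0.0
```

```bash
python3 - <<'E'
from h import *
s=snap("top","t2")
im=cv2.imread("pics/t2.png")[122:242,205:405]
a=cv2.resize(im,None,fx=4,fy=4,interpolation=cv2.INTER_CUBIC)
s=wsnap("w2");print(s["eef_pos"],s["eef_rot"])
cv2.imwrite("pics/c2.png",cv2.imread("pics/w2.png"))
E
```

```text
[ 518.95081533 -111.26668453   65.61560302] [ 3.14154559e+00 -2.49465344e-04 -1.01892331e-01]
```

View pics/w2.png

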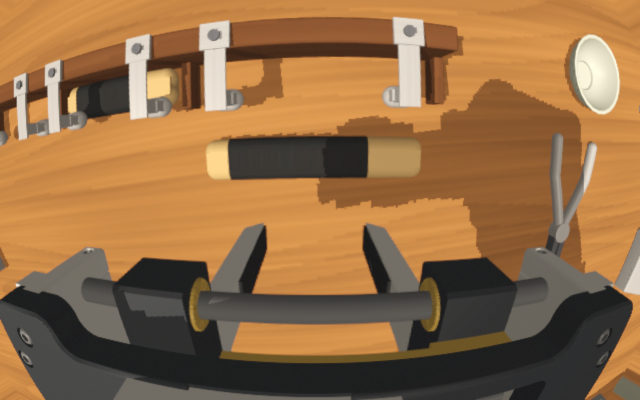

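Wrist view: the long stick (207–421, row 158) lies parallel in front of its place, with the cheek fronts at about (188,105) and (437,100).

```bash
python3 - <<'E'
from h import *
th=-.0855;ey=np.array([-np.sin(th),np.cos(th)]);ex=np.array([np.cos(th),np.sin(th)])
e=ww("w2",[(207,160),(421,158)],10)[:,:2];k=ww("w2",[(188,106),(437,101)],20)[:,:2];s=ww("w2",[(214,35),(410,31)],53)[:,:2]
for q in(e,k,s):print(q.tolist(),"y",q.mean(0)@ey,"x",q.mean(0)@ex,"yaw",-np.arctan2(*(q[0]-q[1])))
print(manip.read_state()["eef_pos"],manip.read_state()["eef_rot"])
E
```

```text
[[570.3, -29.8], [554.5, -199.3]] y -66.10492482803564 x 570.1277062321035 yaw -0.09294675233078757
[[614.6, -23.9], [599.0, -211.7]] y -65.55147641155854 x 614.6430540893347 yaw -0.08287682152971694
[[655.0, -60.1], [644.7, -184.5]] y -66.35874629193293 x 657.9200781938205 yaw -0.0826089985543575
[ 518.95046275 -111.27170047   65.58333675] [ 3.14152541e+00 -2.05950628e-04 -8.95842921e-02]
```

>>> move_arm --dp '[[0,0,-45],[0,0,-16],[0,0,0],[8,-0.7,0],[8,-0.7,0],[8,-0.7,0],[7,-0.6,0],[7,-0.6,0],[5,-0.4,0],[0,0,0]]' --rotation '[[0,0,0.002],[0,0,0],[0,0,0],[0,0,0],[0,0,0],[0,0,0],[0,0,0],[0,0,0],[0,0,0],[0,0,0]]' --hand '[0.64,0.64,0.64,0.64,0.64,0.64,0.64,0.64,0.64,0.64]'

```text
clock: 7.38
eef_pos: [562.2, -114.9, 4.3]
eef_rot: [3.142, -0.0, -0.085]
wrist_force: [-1.0, -0.9, 0.3]
finger_gap: 60.3
finger_force: 0.0
```

>>> move_arm --dp '[[5,-0.4,0],[5,-0.4,0],[5,-0.5,0],[5,-0.4,0],[4,-0.4,0],[4,-0.3,0],[3,-0.3,0],[0,0,0]]' --rotation '[[0,0,0],[0,0,0],[0,0,0],[0,0,0],[0,0,0],[0,0,0],[0,0,0],[0,0,0]]' --hand '[0.64,0.64,0.64,0.64,0.64,0.64,0.64,0.64]'

```text
clock: 8.38
eef_pos: [592.7, -117.5, 4.2]
eef_rot: [-3.141, 0.001, -0.085]
wrist_force: [-2.5, 1.0, 0.8]
finger_gap: 60.5
finger_force: 1.6
```

>>> move_arm --dp '[[2,-0.2,0],[2,-0.2,0],[2,-0.2,0],[0,0,0]]' --rotation '[[0,0,0],[0,0,0],[0,0,0],[0,0,0]]' --hand '[0.64,0.64,0.64,0.64]'

```text
clock: 8.88
eef_pos: [598.7, -118.2, 4.4]
eef_rot: [-3.142, 0.001, -0.085]
wrist_force: [-5.0, 1.3, 2.4]
finger_gap: 60.2
finger_force: 2.6
```

>>> move_arm --dp '[[2,-0.2,0],[1,-0.1,0],[0,0,0]]' --rotation '[[0,0,0],[0,0,0],[0,0,0]]' --hand '[0.64,0.64,0.64]'

```text
clock: 9.25
eef_pos: [599.1, -118.3, 4.3]
eef_rot: [-3.141, 0.008, -0.085]
wrist_force: [-26.4, 2.4, 17.8]
finger_gap: 60.1
finger_force: 13.2
```

>>> move_arm --dp '[[-10,0.9,0],[-30,2.6,0],[-20,1.7,20],[0,0,40],[0,0,0]]' --rotation '[[0,0,0],[0,0,0],[0,0,0],[0,0,0],[0,0,0]]' --hand '[0.64,0.64,0.64,0.64,0.64]'

```text
clock: 9.88
eef_pos: [543.7, -113.9, 67.5]
eef_rot: [3.14, -0.006, -0.085]
wrist_force: [0.4, 0.8, -0.2]
finger_gap: 60.3
finger_force: 0.0
```

```bash
python3 - <<'E'
from h import *
s=wsnap("w3");print(s["eef_pos"],s["eef_rot"])
im=cv2.imread("pics/w3.png")[0:200,150:490]
cv2.imwrite("pics/c3.png",cv2.resize(im,(800,470),interpolation=cv2.INTER_CUBIC))
E
```

```text
[ 543.69176639 -113.89058542   67.49371311] [ 3.14044396 -0.00629641 -0.08535257]
```

View pics/c3.png

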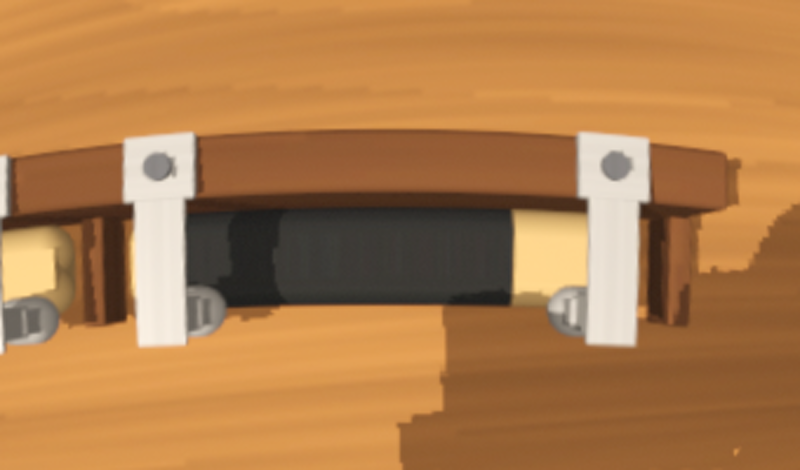

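```bash
python3 - <<'E'
from h import *
ex=np.array([np.cos(.0855),-np.sin(.0855)])
g=lambda a,b:(150+a*.425,b*.4255)
f=ww("w3",[g(400,206)],50)[0,:2]@ex
for p in [(235,306),(400,305),(505,305)]: print(f-ww("w3",[g(*p)],9)[0,:2]@ex)
E
```

```text
27.77216782800531
28.233621638624186
27.786871566378636
```

The long stick is home: its rear edge is uniform and both rollers are down behind it. Now the short one.

>>> move_arm --dp '[[-10,10,30],[-11,28,25],[-11,28,25],[-11,28,0],[-11,28,0],[-11,28,0],[-11,28,0],[-11,28,0],[-8,28,0],[-6,20,0]]' --rotation '[[0,0,0.155],[0,0,0.155],[0,0,0.155],[0,0,0.155],[0,0,0.155],[0,0,0.155],[0,0,0.155],[0,0,0.155],[0,0,0.155],[0,0,0.155]]' --hand '[1,1,1,1,1,1,1,1,1,1]'

```text
clock: 11.18
eef_pos: [440.4, 141.7, 143.4]
eef_rot: [-3.141, 0.0, 1.471]
wrist_force: [0.2, -0.1, -0.1]
finger_gap: 94.0
finger_force: 0.0
```

>>> move_arm --dp '[[0,0,0]]' --rotation '[[0,0,0]]' --hand '[1]'

```text
clock: 11.3
eef_pos: [440.5, 141.4, 143.5]
eef_rot: [-3.141, 0.0, 1.466]
wrist_force: [0.7, -1.1, -0.2]
finger_gap: 93.9
finger_force: 0.0
```

```bash
python3 - <<'E'
from h import *
s=wsnap("w4");print(s["eef_pos"],s["eef_rot"])
E
```

```text
[440.54398242 141.38811771 143.53579261] [-3.14059253e+00  2.89506887e-04  1.46617754e+00]
```

View pics/w4.png

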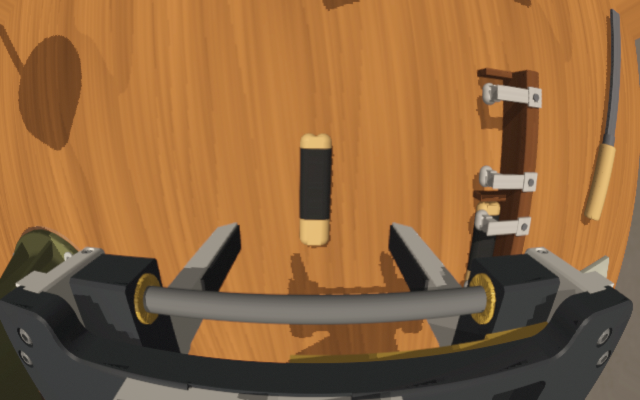

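Wrist view: the short stick runs from (315,134) to (315,246), and the short place's screws are at (536,97) and (530,182).

```bash
python3 - <<'E'
from h import *
e=ww("w4",[(315.5,134),(314.5,246)],10);d=e[0]-e[1];print(e.mean(0),np.linalg.norm(d),-np.arctan2(d[0],d[1]))
s=ww("w4",[(536,97),(530,182)],53);m=s.mean(0);d=s[0]-s[1];print(s,np.linalg.norm(d),-np.arctan2(d[0],d[1]),"home",m[:2]+[-26.4,2.3])
E
```

```text
[441.7  138.05  10.  ] 121.06630414776853 -0.1125727529001716
[[681.1 226.7  53. ]
 [671.9 136.8  53. ]] 90.36951919757013 -0.10198091439097548 home [650.1  184.05]
```

>>> move_arm --dp '[[1.5,-3,-50],[0,0,-50],[0,0,-31],[0,0,-8],[0,0,0],[0,0,0],[0,0,0],[0,0,0],[0,0,0],[0,0,0]]' --rotation '[[0,0,0],[0,0,0],[0,0,0],[0,0,0],[0,0,0],[0,0,0],[0,0,0],[0,0,0],[0,0,0],[0,0,0]]' --hand '[1,0.8,0.7,0.6,0.2,0.2,0.2,0.2,0.2,0.2]' --newtons 15

```text
clock: 12.6
eef_pos: [442.8, 137.7, 6.1]
eef_rot: [3.141, -0.0, 1.465]
wrist_force: [-1.4, -0.5, 6.7]
finger_gap: 31.5
finger_force: 15.0
```

>>> move_arm --dp '[[0,0,15],[36,13,0],[37,13,0],[36,13,0],[37,13,0],[0,0,0],[0,0,-13],[0,0,-2],[0,0,0],[0,0,0]]' --rotation '[[0,0,0.02],[0,0,0],[0,0,0],[0,0,0],[0,0,0],[0,0,0],[0,0,0],[0,0,0],[0,0,0],[0,0,0]]' --hand '[0.2,0.2,0.2,0.2,0.2,0.2,0.2,0.2,0.48,0.48]'

```text
clock: 13.85
eef_pos: [587.9, 189.5, 5.3]
eef_rot: [-3.141, 0.0, 1.485]
wrist_force: [-0.6, -0.5, 0.1]
finger_gap: 44.2
finger_force: 0.0
```

>>> move_arm --dp '[[0,0,0],[0,0,30],[0,0,30],[-8,1,0],[-8,1,0],[-8,1,0],[-8,1,0],[-8,0,0],[-4,0,0],[0,0,0]]' --rotation '[[0,0,0],[0,0,0],[0,0,-0.171],[0,0,-0.175],[0,0,-0.175],[0,0,-0.175],[0,0,-0.175],[0,0,-0.175],[0,0,-0.175],[0,0,-0.175]]' --hand '[0.48,0.5,0.5,0.4,0.37,0.37,0.37,0.37,0.37,0.37]'

```text
clock: 15.1
eef_pos: [544.1, 193.7, 65.5]
eef_rot: [3.142, 0.0, 0.083]
wrist_force: [0.1, -0.6, 0.6]
finger_gap: 35.1
finger_force: 0.0
```

>>> move_arm --dp '[[0,0,0],[0,0,0]]' --rotation '[[0,0,-0.175],[0,0,0]]' --hand '[0.37,0.37]'

```text
clock: 15.35
eef_pos: [544.4, 193.6, 65.4]
eef_rot: [3.142, 0.0, -0.085]
wrist_force: [0.3, 0.2, -0.2]
finger_gap: 34.7
finger_force: 0.0
```

```bash
python3 - <<'E'
from h import *
s=wsnap("w5");print(s["eef_pos"],s["eef_rot"],s["finger_gap"])
E
```

```text
[544.35315519 193.60497812  65.42513399] [ 3.14156725e+00  8.17836247e-05 -8.51333685e-02] 34.74584363938686
```

View pics/w5.png

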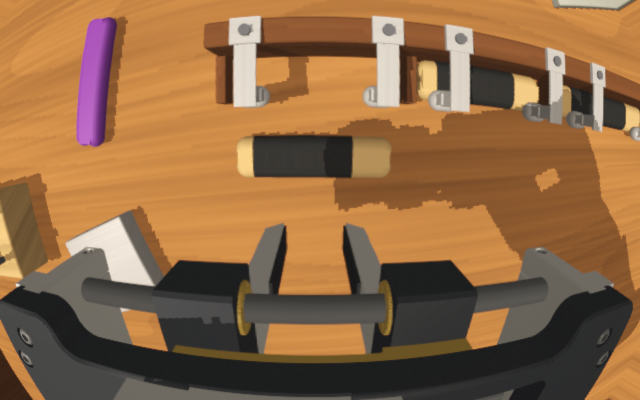

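Wrist view: the short stick (237–391, row 157) sits in front of its place, with the screws at (245,30) and (389,30). The steel block, left of the gripper at (115,250), is clear.

```bash
python3 - <<'E'
from h import *
th=-.0855;ey=np.array([-np.sin(th),np.cos(th)]);ex=np.array([np.cos(th),np.sin(th)])
e=ww("w5",[(237,158),(391,158)],10)[:,:2];s=ww("w5",[(245,30),(389,30)],53)[:,:2]
for q in(e,s):print("y",q.mean(0)@ey,"x",q.mean(0)@ex,"yaw",-np.arctan2(*(q[0]-q[1])),np.linalg.norm(q[0]-q[1]))
p=manip.read_state()["eef_pos"][:2];print(p@ey,p@ex)
E
```

```text
y 240.4695185509983 x 569.5955720051298 yaw -0.08597996967616137 119.94306982898179
y 238.47208966015157 x 657.5373867341085 yaw -0.08212852739207185 90.20404647242829
239.39876338115914 525.8418888381005
```

>>> move_arm --dp '[[0,-1,-45],[0,0,-16],[0,0,0],[8,-0.7,0],[8,-0.7,0],[8,-0.7,0],[7,-0.6,0],[7,-0.6,0],[5,-0.4,0],[0,0,0]]' --rotation '[[0,0,0],[0,0,0],[0,0,0],[0,0,0],[0,0,0],[0,0,0],[0,0,0],[0,0,0],[0,0,0],[0,0,0]]' --hand '[0.37,0.37,0.37,0.37,0.37,0.37,0.37,0.37,0.37,0.37]'

```text
clock: 16.65
eef_pos: [587.7, 188.9, 4.3]
eef_rot: [3.142, -0.0, -0.086]
wrist_force: [0.1, -0.9, -0.3]
finger_gap: 34.6
finger_force: 0.0
```

>>> move_arm --dp '[[5,-0.4,0],[5,-0.4,0],[5,-0.5,0],[5,-0.4,0],[4,-0.4,0],[4,-0.3,0],[3,-0.3,0],[3,-0.3,0],[2,-0.2,0],[0,0,0]]' --rotation '[[0,0,0],[0,0,0],[0,0,0],[0,0,0],[0,0,0],[0,0,0],[0,0,0],[0,0,0],[0,0,0],[0,0,0]]' --hand '[0.37,0.37,0.37,0.37,0.37,0.37,0.37,0.37,0.37,0.37]'

```text
clock: 17.9
eef_pos: [623.8, 185.7, 4.5]
eef_rot: [-3.142, -0.001, -0.086]
wrist_force: [-0.0, -0.9, 0.5]
finger_gap: 35.1
finger_force: 0.0
```

>>> move_arm --dp '[[1,-0.1,0],[1,-0.1,0],[1,-0.1,0],[0,0,0]]' --rotation '[[0,0,0],[0,0,0],[0,0,0],[0,0,0]]' --hand '[0.37,0.37,0.37,0.37]'

```text
clock: 18.4
eef_pos: [624.6, 185.6, 4.4]
eef_rot: [3.141, 0.005, -0.086]
wrist_force: [-16.1, -0.3, 8.7]
finger_gap: 34.9
finger_force: 7.8
```

Firm against the board. I'll back off and check.

>>> move_arm --dp '[[-10,0.9,0],[-30,2.6,0],[-20,1.7,20],[0,0,45],[-20,-30,50],[-20,-40,50],[0,-40,30],[0,0,0]]' --rotation '[[0,0,0],[0,0,0],[0,0,0],[0,0,0],[0,0,0],[0,0,0],[0,0,0],[0,0,0]]' --hand '[0.37,0.37,0.37,0.37,0.37,0.37,0.37,0.37]'

```text
clock: 19.4
eef_pos: [528.6, 81.6, 198.6]
eef_rot: [-3.141, -0.005, -0.089]
wrist_force: [-0.3, -0.2, -0.9]
finger_gap: 34.8
finger_force: 0.0
```

```bash
python3 - <<'E'
from h import *
s=wsnap("w6");print(s["eef_pos"])
im=cv2.imread("pics/w6.png")[0:240,150:550]
cv2.imwrite("pics/c6.png",cv2.resize(im,(800,480),interpolation=cv2.INTER_CUBIC))
E
```

```text
[528.60438     81.61966637 198.64721458]
```

View pics/c6.png

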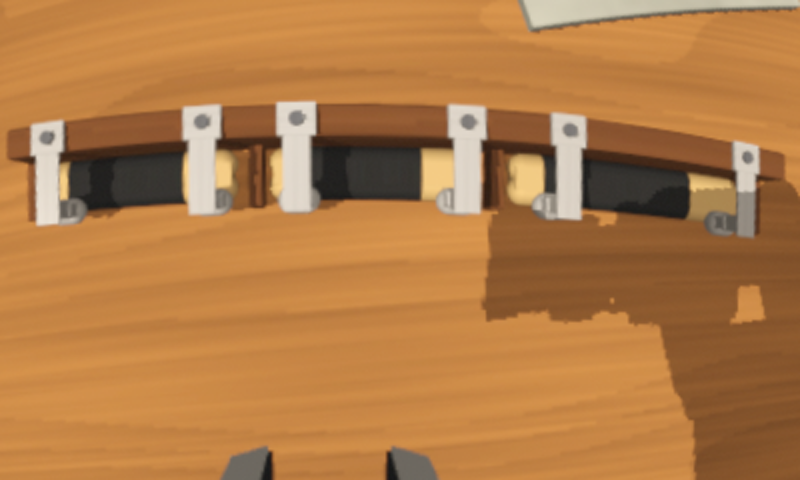

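The crop shows all three sticks flat against the board at the same depth: short at (130,180), racked at (370,172) and long at (640,188). Every roller sits in front of its stick, so I'm handing in.

```bash
python3 -c "
from cell import manip
print(manip.sign_off())"
```

```text
the job is handed in; nothing more can be done
None
```

Both emery sticks are back in the rail, long first and then short. The last picture shows each flat against the back board with both clips down behind it, and I handed the job in at about 19.5 s with nothing else touched.

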